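# Open the push-and-turn safety cap of the sanitiser bottle

### The job

The baking table is to be wiped down: open the white sanitiser bottle that is strapped to the table. Grip its blue safety cap, press it down and, keeping it pressed, twist it anticlockwise (seen from above) by about a sixth of a turn until it is free, then lift it off and finish while holding the cap upright in the gripper, about 10 cm straight above the bottle's mouth and still. Do not let go of the cap or put it down, and leave the two sprinkle tubs and the star cutter where they stand.

Things in the scene. Friction and masses are not known exactly. Their poses are not given: they have to be found in the camera images.
- bottle: White round bottle, 80 mm in diameter, green band, strapped into a steel bracket (plate 104 x 104 x 8 mm) fixed to the table: it cannot move or turn. Its flat shoulder (60 mm in diameter) is 90 mm above the table; a neck 30 mm in diameter rises from it to 122 mm. Origin: centre of the underside of the plate, z up along the bottle's axis.
- mouth (a point): Centre of the top of the bottle's neck, 122 mm above the table; z up along the bottle's axis; its x points as the x of cap_center does while the cap is locked. A sprung grey plunger, 20 mm in diameter, stands up to 14 mm out of the neck and pushes the cap up.
- cap_center (a point): Centre, half-way up, of the blue round cap: ribbed side, 59 mm in outer diameter, 40 mm high, about 40 g, hollow, closed at the top (white disc with a curved arrow). z up. It starts locked, upright, with this point 118 mm, its rim 98 mm and its top 138 mm above the table. It may be gripped at any angle.
- cap: The same cap; origin at the centre of its rim. A spring (7 N) holds it up, locked. Pressed down by 5 mm or more (about 10 N; hard bottom at 8 mm, 12 N) it turns anticlockwise seen from above; clockwise is blocked. At 35 to 80 degrees from the locked angle, best 60, it is free: the spring lifts it up to 4 mm above its start and it draws straight up; short of that it cannot be lifted.
- tub_red_center (a point): Bystander: small sprinkle tub with red filling and white lid, 44 mm in diameter, 70 mm high, loose; point half-way up.
- tub_yellow_center (a point): Bystander: small sprinkle tub with yellow filling and white lid, 44 mm in diameter, 70 mm high, loose; point half-way up.
- star_center (a point): Bystander: star-shaped metal biscuit cutter, 57 x 55 mm, 22 mm high, loose; point half-way up.
Not all that is in view belongs to the job. Leave any yellow look-alike of the bottle alone.

How it is judged:
By the outcome, as a careful person would: the job done as asked, in the order asked, and still so for the second after the job is handed in, while the arm keeps its last pose, push and grip.
It also fails if it takes over 38 s, if anything falls off the work surface, if the arm or the gripper's body presses on something with over 40 N, if the wrist force passes 120 N, or if a joint passes its speed limit or range.

### The arm

A 7-joint arm with a two-finger parallel gripper is mounted at the origin on a cart in front of the work surface, level with it; the furniture and walls round the work are solid. World frame = base frame: x ahead of the robot, y to its left, z up, the work surface at z = 0. Lengths are in m, angles in rad, forces in N, time in s.
With the tool pointing down it reaches from about 0.4 to 0.875 m from the base axis. Payload 19.3 kg.
Tool frame: the origin (TCP) lies midway between the tips of the shut fingers; the grasp point (between the pads) lies 19 mm behind it; z points along the fingers, y is the line along which they close (so a half turn about z gives the same grasp; the last joint's range is limited). The gripper opens to 85 mm and grips with 20 to 120 N. Pads are 22 mm wide; open, the fingers measure 114 mm over their backs; the gripper's body (76 mm by 85 mm) begins 54 mm behind the grasp point. The pads swing forward as they close: fully open they stand 13 mm farther back than shut.
Start: joints at [-1.293, 0.521, -0.036, 1.599, 0.021, 1.021, -0.113], TCP at [0.213, 0.588, 0.231] pointing down, gripper open.
Joint ranges: [-2.91, 2.91], [-0.3, 2.13], [-1.5, 1.42], [0.17, 2.43], [-1.26, 4.41], [0.16, 1.93], [-2.52, 2.52]. Speed limits (rad/s): [1.89, 1.89, 2.39, 2.39, 3.01, 3.01, 3.01].

### API

Orientations are given as a rotation vector (axis times angle).
In Python, from plant import move_pose, movel, move_j, move_gripper, pause, solve_ik, grab_frame, PlanningError, close_job, recognise, trace, read_clock, read_joints, read_dq, read_tau, read_position, read_tool_rot, read_wrist_force, read_moment, read_finger_gap, read_grasp_force gives the robot as it stands. Calls block until the motion is done:
- move_pose(position, orientation): joint-space move of the TCP to a pose.
- movel(position, rot=None, rate=0.15): straight line of the TCP; rot=None keeps the orientation; rate is the mean speed in m/s.
- move_j(angles): joint-space move.
- move_gripper(opening, squeeze=None): opening from 0.0 (shut) to 1.0 (fully open); squeeze is the grip in N (None keeps the last); returns when the fingers have stopped.
- pause(seconds).
- solve_ik(position, orientation): joint angles nearest the present ones, or None.
- grab_frame(name): name is "scene" or "top" or "wrist"; returns a dict with "image" (400x640x3 uint8, red, green, blue), "mtx" (3x3 intrinsics, pixels), "k1" (the pictures are not rectified: a ray, as slopes to the right and down, at radius r is drawn at 1 + k1 r^2 times it, then the intrinsics apply), "world_to_cam" (4x4, takes a point from world to camera coordinates); the wrist camera has in their place "mount" (4x4, takes a point from camera to tool coordinates, whose origin is the TCP and whose axes are the flange's). Camera axes: x right, y down, z forward; pixel columns grow to the right and rows downward; lengths in m; the calibration is good to about 2 mm. A picture is of the moment at which its call begins: read the wrist's pose just before it. There is no depth.
A pose or a line that the arm cannot do raises PlanningError and nothing moves.
- close_job(): hands the job in; it is judged then, once.
Trained networks look in a picture, given as the dict that the camera call returned (one of the last four; its "shot" number tells which), for a name from the list of things; names that differ only in an ending like _2 or _b are one class to them, and where a whole thing is asked for, a point or a joint stands for the part that bears it (a point fixed in the world has none). Each returns a list of dicts, best first, with "score" (0 to 1); they miss things now and then, are a little off and sometimes report something else, mostly with a low value. They report only what shows in the picture. A call takes as long as a camera call. They do not tell look-alikes from the thing itself.
- recognise(picture, query): "position" ([column, row] in pixels, amid what is visible of it).
- trace(picture, query): "region" (400x640 bool, what is visible of it) and "position" ([column, row] in pixels, amid what is visible of it).
Readings, each from a call of its own:
- read_clock(): time.
- read_joints(): joint angles.
- read_dq(): joint speeds.
- read_tau(): joint torques, N m.
- read_position(): TCP position.
- read_tool_rot(): TCP orientation.
- read_wrist_force(): force on the tool from outside, world axes, zero at the start.
- read_moment(): the same for the moment, N m.
- read_finger_gap(): opening from 0.0 (shut) to 1.0 (fully open).
- read_grasp_force(): force on a finger pad.
Only numpy, scipy, OpenCV 4.12 (cv2) and the standard library are available. Lean on these libraries where they do the work, as an engineer would, in place of code of your own. Each camera call takes 0.05 s, during which the arm holds its last target. There are 200 camera calls.

## Working session

There is one attempt and no reset: what is moved stays moved. The work goes in short steps, each a Python script; the robot and the scene stay as the last script left them, time stands still between calls to the robot, and variables do not carry over. Pictures are saved under pics/ and viewed, at most 10 in all, crops included, and the job is handed in when it is done.

```bash
mkdir -p pics; ls
cat > h.py <<'E'
import numpy as np, cv2
from plant import *
def ray(f,px,tool=None):
    K=np.array(f["mtx"],float);k=f["k1"]
    d=np.array([(px[0]-K[0,2])/K[0,0],(px[1]-K[1,2])/K[1,1]]);u=d.copy()
    for _ in range(30): u=d/(1+k*(u@u))
    if tool is None: M=np.linalg.inv(np.array(f["world_to_cam"]))
    else:
        T=np.eye(4);T[:3,:3]=cv2.Rodrigues(np.array(tool[1],float))[0];T[:3,3]=tool[0];M=T@np.array(f["mount"])
    return M[:3,3],M[:3,:3]@np.array([u[0],u[1],1.])
def atz(f,px,z,tool=None):
    o,d=ray(f,px,tool);return o+d*(z-o[2])/d[2]
def save(f,n): cv2.imwrite("pics/"+n,f["image"][:,:,::-1])
E
python3 - <<'E'
from h import *
fs={n:grab_frame(n) for n in("scene","top")}
zs=dict(bottle=.05,cap_center=.118,tub_red_center=.035,tub_yellow_center=.035,star_center=.011)
for n,f in fs.items():
    save(f,n+".png")
    for q,z in zs.items():
        for r in recognise(f,q)[:3]: print(n,q,round(r["score"],2),np.round(r["position"]),np.round(atz(f,r["position"],z),3))
print(read_clock(),read_tool_rot())
cv2.imwrite("pics/both.png",cv2.resize(np.vstack([fs[n]["image"] for n in fs])[:,:,::-1],(480,600)))
E
```

```text
pics
scene bottle 0.97 [331. 189.] [0.527 0.025 0.05 ]
scene bottle 0.97 [269. 273.] [0.488 0.362 0.05 ]
scene bottle 0.81 [244. 216.] [0.641 0.217 0.05 ]
scene cap_center 0.78 [325. 157.] [0.553 0.001 0.118]
scene tub_red_center 0.79 [313. 216.] [0.52  0.131 0.035]
scene tub_yellow_center 0.46 [344. 163.] [ 0.574 -0.164  0.035]
scene star_center 0.82 [278. 194.] [0.669 0.035 0.011]
top bottle 0.86 [385. 278.] [0.376 0.022 0.05 ]
top bottle 0.78 [287. 275.] [0.384 0.207 0.05 ]
top bottle 0.76 [289. 148.] [0.632 0.202 0.05 ]
top cap_center 0.9 [391. 184.] [0.545 0.012 0.118]
top cap_center 0.61 [377. 206.] [0.506 0.04  0.118]
top tub_red_center 0.61 [322. 204.] [0.523 0.14  0.035]
top tub_yellow_center 0.74 [452. 188.] [ 0.55  -0.118  0.035]
top star_center 0.65 [375. 204.] [0.523 0.031 0.011]
top star_center 0.61 [376. 126.] [0.686 0.025 0.011]
0.6 [5.43682750e-01 3.09418734e+00 1.72363831e-05]
```

View pics/top.png

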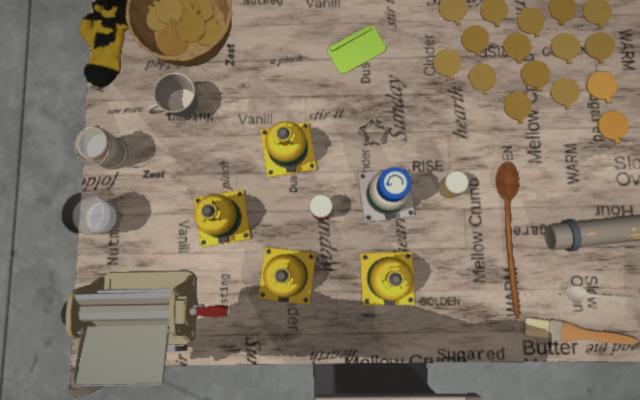

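View pics/scene.png

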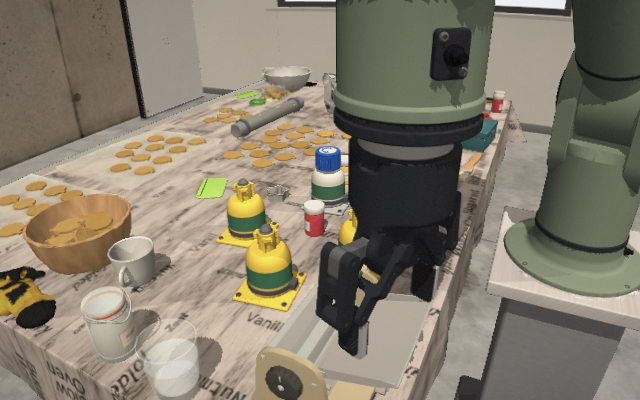

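The top view shows the blue cap at about (393,184), the red tub at (320,206), the yellow tub at (456,183) and the star at (375,132). Four yellow look-alikes also stand nearby. In the scene view the cap is at (327,157). Next I pick a yaw with enough twist range and look from above.

```bash
cat >> h.py <<'E'
def down(yaw): # yaw = heading of tool x, rad
    return np.pi*np.array([np.cos(yaw/2),np.sin(yaw/2),0])
E
python3 - <<'E'
from h import *
f=grab_frame("top")
c=trace(f,"cap_center")[0]; 
print(c["score"],c["region"].sum(),c["position"])
hsv=cv2.cvtColor(f["image"],cv2.COLOR_RGB2HSV)
for d in range(-180,181,30):
    q=solve_ik([.545,.012,.30],down(np.radians(d)));q2=solve_ik([.545,.012,.1],down(np.radians(d)))
    print(d,None if q is None else np.round(q,2),None if q2 is None else np.round(q2,2))
E
```

```text
0.89 960 [389.7, 182.2]
-180 [-0.37  0.34  0.32  1.74 -0.12  1.09  1.56] [-0.16  0.58  0.04  1.92 -0.04  0.64  1.48]
-150 [-0.28  0.33  0.2   1.73 -0.07  1.09  2.03] [-0.08  0.58 -0.07  1.92  0.06  0.65  1.91]
-120 [-0.18  0.32  0.06  1.73 -0.02  1.09  2.51] [ 0.01  0.58 -0.19  1.91  0.17  0.66  2.33]
-90 [ 0.72  0.6  -1.27  1.69  0.59  1.31  2.47] [-0.85  1.03  1.22  1.95 -1.14  1.09 -2.24]
-60 [-0.91  0.62  1.23  1.76 -0.62  1.22 -2.12] [-0.85  1.03  1.22  1.95 -1.14  1.09 -1.72]
-30 [-0.91  0.62  1.23  1.76 -0.62  1.22 -1.6 ] [-0.77  0.87  1.01  1.95 -0.96  0.91 -1.34]
0 [-0.74  0.43  0.85  1.76 -0.36  1.12 -1.34] [-0.54  0.67  0.59  1.94 -0.57  0.7  -1.18]
30 [-0.64  0.39  0.7   1.75 -0.28  1.1  -0.9 ] [-0.56  0.67  0.61  1.94 -0.58  0.71 -0.64]
60 [-0.6   0.38  0.64  1.75 -0.25  1.1  -0.4 ] [-0.49  0.65  0.52  1.94 -0.49  0.68 -0.2 ]
90 [-0.56  0.37  0.58  1.75 -0.22  1.09  0.09] [-0.43  0.62  0.42  1.94 -0.39  0.66  0.23]
120 [-0.51  0.36  0.5   1.75 -0.19  1.09  0.58] [-0.33  0.6   0.28  1.93 -0.26  0.65  0.63]
150 [-0.44  0.34  0.41  1.74 -0.15  1.09  1.07] [-0.24  0.59  0.15  1.93 -0.14  0.64  1.05]
180 [-0.37  0.34  0.32  1.74 -0.12  1.09  1.56] [-0.16  0.58  0.04  1.92 -0.04  0.64  1.48]
```

Run:
```python
from h import *
move_pose([.545,.012,.30],down(np.radians(60)))
pause(.2)
t=(read_position(),read_tool_rot()); f=grab_frame("wrist"); save(f,"w1.png")
print(read_clock(),t,np.round(f["mount"],3).tolist(),read_wrist_force(),read_finger_gap())
for r in trace(f,"cap_center")[:2]:
    reg=r["region"]; ys,xs=np.nonzero(reg)
    print(r["score"],r["position"],reg.sum(),xs.min(),xs.max(),ys.min(),ys.max(),atz(f,r["position"],.118,t),atz(f,r["position"],.138,t))
```

```text
3.325 (array([0.54502175, 0.01243885, 0.29992469]), array([-2.71996543e+00, -1.57192482e+00,  1.14605443e-04])) [[-0.001, -0.962, -0.272, 0.069], [1.0, -0.0, -0.002, 0.001], [0.002, -0.272, 0.962, -0.142], [0.0, 0.0, 0.0, 1.0]] [0.54873421 0.48902594 0.22362592] 0.9994959351619923
0.92 [319.3, 184.3] 2618 290 345 156 215 [0.54599808 0.00831736 0.118     ] [0.54810708 0.01223283 0.138     ]
```

View pics/w1.png

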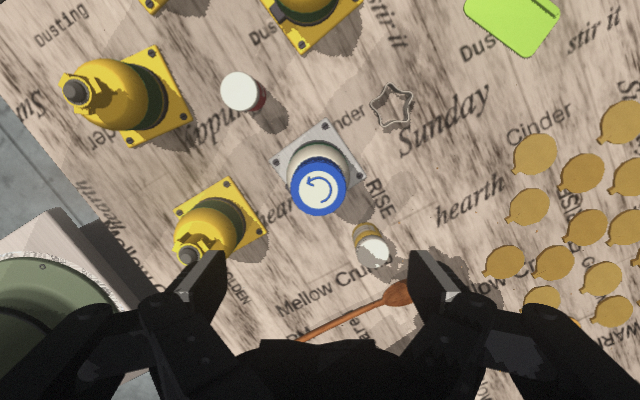

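The wrist view shows the cap at (318,186) with its white disc, clear of both tubs. I'll fit the cap's outline to get its exact position.

```bash
cat >> h.py <<'E'
from scipy.optimize import least_squares
def fitcap(f,world_to_cam,mask):
    K=np.array(f["mtx"],float);k=f["k1"];a=np.linspace(0,2*np.pi,60)
    m=cv2.moments(mask.astype(np.uint8)*1,True);ob=np.array([m["m10"]/m["m00"],m["m01"]/m["m00"]])
    def proj(p):
        P=np.vstack([np.c_[p[0]+.0295*np.cos(a),p[1]+.0295*np.sin(a),0*a+z] for z in(.098,.138)])
        q=P@world_to_cam[:3,:3].T+world_to_cam[:3,3];u=q[:,:2]/q[:,2:];u=u*(1+k*(u**2).sum(1))[:,None]
        return cv2.convexHull((u*[K[0,0],K[1,1]]+[K[0,2],K[1,2]]).astype(np.float32))
    def res(p):
        m=cv2.moments(proj(p));return np.array([m["m10"]/m["m00"],m["m01"]/m["m00"]])-ob
    s=least_squares(res,[.546,.01],diff_step=1e-2);return s.x,cv2.contourArea(proj(s.x)),mask.sum()
def toolcam(f,t):
    T=np.eye(4);T[:3,:3]=cv2.Rodrigues(np.array(t[1],float))[0];T[:3,3]=t[0];return np.linalg.inv(T@np.array(f["mount"]))
E
python3 - <<'E'
from h import *
t=(read_position(),read_tool_rot()); f=grab_frame("wrist")
print("wrist",fitcap(f,toolcam(f,t),trace(f,"cap_center")[0]["region"]))
# white disc
h=cv2.cvtColor(f["image"],cv2.COLOR_RGB2HSV);b=((h[...,0]>100)&(h[...,0]<130)&(h[...,1]>120)).astype(np.uint8)
n,l,s,ce=cv2.connectedComponentsWithStats(b);i=1+s[1:,4].argmax()
c=max(cv2.findContours((l==i).astype(np.uint8),cv2.RETR_EXTERNAL,cv2.CHAIN_APPROX_NONE)[0],key=cv2.contourArea)
mk=cv2.drawContours(np.zeros(b.shape,np.uint8),[c],-1,1,-1);print("blue",fitcap(f,toolcam(f,t),mk>0))
g=grab_frame("top");print("top",fitcap(g,np.array(g["world_to_cam"]),trace(g,"cap_center")[0]["region"]))
E
```

```text
wrist (array([0.54451866, 0.00903674]), 2730.250673784176, np.int64(2661))
blue (array([0.5440696 , 0.00812137]), 2729.0330868917517, np.int64(2470))
top (array([0.54669824, 0.02400923]), 980.8838733027223, np.int64(306))
```

Run:
```python
from h import *
movel([.544,.009,.215],rate=.2); pause(.2)
t=(read_position(),read_tool_rot()); f=grab_frame("wrist"); save(f,"w2.png")
h=cv2.cvtColor(f["image"],cv2.COLOR_RGB2HSV);b=((h[...,0]>100)&(h[...,0]<130)&(h[...,1]>120)).astype(np.uint8)
n,l,s,ce=cv2.connectedComponentsWithStats(b);i=1+s[1:,4].argmax()
c=max(cv2.findContours((l==i).astype(np.uint8),cv2.RETR_EXTERNAL,cv2.CHAIN_APPROX_NONE)[0],key=cv2.contourArea)
mk=cv2.drawContours(np.zeros(b.shape,np.uint8),[c],-1,1,-1);print("blue",fitcap(f,toolcam(f,t),mk>0))
print("net",fitcap(f,toolcam(f,t),trace(f,"cap_center")[0]["region"]),t[0],read_clock())
# white disc: hole in blue
w=((mk>0)&(h[...,1]<70)); ys,xs=np.nonzero(w); e=cv2.fitEllipse(max(cv2.findContours(w.astype(np.uint8),cv2.RETR_EXTERNAL,cv2.CHAIN_APPROX_NONE)[0],key=cv2.contourArea)); print("disc",e,atz(f,e[0],.138,t))
```

```text
blue (array([0.54416858, 0.00821268]), 4974.122327093268, np.int64(4521))
net (array([0.54470016, 0.00925529]), 4978.474923126167, np.int64(4824)) [0.5446053  0.00910309 0.21617372] 4.45
disc ((316.3537292480469, 210.91844177246094), (49.475189208984375, 52.083003997802734), 91.85110473632812) [0.54444304 0.00851879 0.138     ]
```

View pics/w2.png

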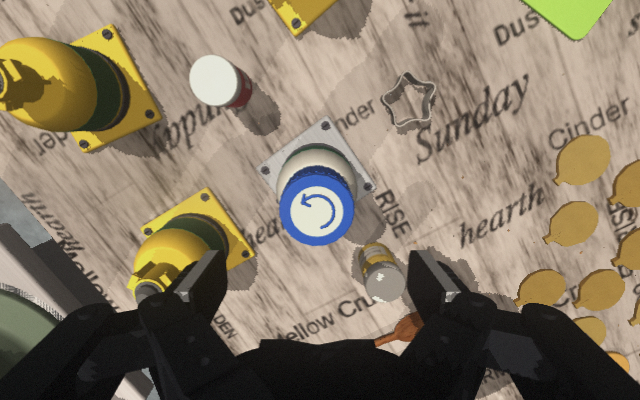

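Run:
```python
from h import *
movel([.5445,.0088,.102],rate=.1); print(read_position(),read_wrist_force())
move_gripper(0.0,70); pause(.2)
print(read_clock(),read_position(),read_tool_rot(),read_wrist_force(),read_moment(),read_finger_gap(),read_grasp_force())
```

```text
[0.54481164 0.00880768 0.10250214] [ 0.31150134 -0.26183565 -0.92255782]
6.3 [0.54477887 0.00885064 0.10242508] [2.72058438e+00 1.57067253e+00 1.18697374e-03] [-0.48306003  0.61729682  6.04749061] [-0.03435983  0.13586195 -0.0347332 ] 0.6599008186043733 72.90693076327443
```

Run:
```python
from h import *
for z in (.099,.097,.0955,.0945):
    movel([.5445,.0088,z],rate=.02); pause(.1)
    print(z,read_clock(),np.round(read_position(),4),np.round(read_wrist_force(),2),round(read_grasp_force(),1),round(read_finger_gap(),3))
```

```text
0.099 6.7 [0.5448 0.0089 0.0995] [-1.04  0.95  8.95] 73.0 0.668
0.097 7.05 [0.5448 0.0089 0.0975] [-1.36 -0.27  8.92] 73.2 0.665
0.0955 7.4 [0.5448 0.0089 0.0961] [-1.75 -0.12  9.44] 73.3 0.668
0.0945 7.75 [0.5448 0.0089 0.0951] [-1.84  0.51  9.91] 73.3 0.664
```

Run:
```python
from h import *
def rep(s):print(s,read_clock(),np.round(read_position(),4),np.round(read_wrist_force(),2),np.round(read_moment(),2),round(read_grasp_force(),1),round(read_finger_gap(),3),round(read_joints()[6],2))
for z in (.0935,.0925):
    movel([.5445,.0088,z],rate=.02); pause(.1); rep(z)
    if read_wrist_force()[2]>13: break
z0=z
for d in (5,10,15):
    movel([.5445,.0088,z0],rot=down(np.radians(60+d)),rate=.05); pause(.1); rep(d)
```

```text
0.0935 8.1 [0.5449 0.0089 0.0948] [-5.67  1.31 27.69] [0.35 1.73 0.07] 75.0 0.667 -0.22
5 8.45 [0.5455 0.0089 0.0949] [-3.68  0.8  24.42] [0.29 0.93 0.11] 74.6 0.661 -0.16
10 8.8 [0.5457 0.009  0.0949] [-1.13  1.69 22.36] [0.26 0.53 0.1 ] 74.6 0.664 -0.09
15 9.15 [0.5458 0.0092 0.0949] [-0.84  2.47 22.66] [0.54 0.53 0.09] 74.5 0.668 -0.03
```

Run:
```python
from h import *
def rep(s):print(s,read_clock(),np.round(read_position(),4),np.round(read_wrist_force(),2),np.round(read_moment(),2),round(read_grasp_force(),1),round(read_finger_gap(),3),round(read_joints()[6],2))
for d in (25,35,45,53,60):
    movel([.5445,.0088,.094],rot=down(np.radians(60+d)),rate=.05); pause(.1); rep(d)
f=grab_frame("scene");save(f,"s2.png")
cv2.imwrite("pics/s2c.png",cv2.resize(f["image"][100:300,200:480,::-1],(784,560)))
```

```text
25 9.575 [0.5454 0.0092 0.095 ] [-0.11  2.2  14.56] [0.52 0.28 0.1 ] 73.7 0.667 0.1
35 10.0 [0.5453 0.0094 0.095 ] [-0.69  3.78 15.78] [0.66 0.52 0.1 ] 73.8 0.663 0.23
45 10.425 [0.545  0.0094 0.0949] [-1.83  3.81 17.28] [0.68 0.83 0.01] 73.9 0.666 0.36
53 10.8167 [0.5449 0.0093 0.0949] [-3.29  4.24 16.34] [0.56 0.99 0.07] 74.0 0.667 0.47
60 11.1917 [0.5448 0.0093 0.0949] [-4.19  2.79 17.45] [0.45 1.12 0.05] 74.0 0.666 0.56
```

View pics/s2c.png

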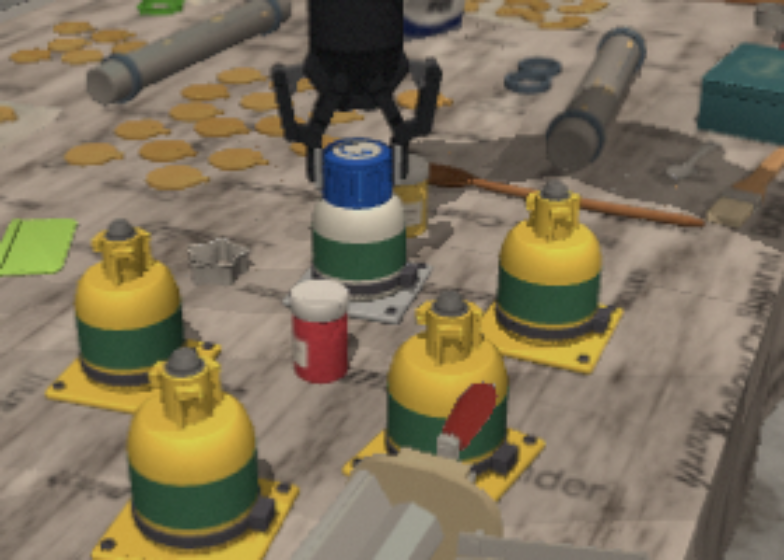

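The cap is in the gripper, pressed and turned 60°; nothing else has been disturbed. I'll lift it slowly, watching the force.

Run:
```python
from h import *
def rep(s):print(s,read_clock(),np.round(read_position(),4),np.round(read_wrist_force(),2),np.round(read_moment(),2),round(read_grasp_force(),1),round(read_finger_gap(),3))
ok=True
for z in (.100,.106,.110,.116):
    movel([.5445,.0088,z],rate=.03); pause(.1); rep(z)
    if read_wrist_force()[2]<-8: ok=False;break
if ok:
    movel([.5445,.0088,.221],rate=.08); pause(.5); rep("up")
    f=grab_frame("scene");save(f,"s3.png")
    cv2.imwrite("pics/s3c.png",cv2.resize(f["image"][60:260,220:500,::-1],(784,560)))
```

```text
0.1 11.6917 [0.5447 0.0093 0.1006] [-1.96  3.07  8.99] [0.56 0.58 0.  ] 73.4 0.663
0.106 12.1417 [0.5446 0.0089 0.1061] [0.9  1.82 4.3 ] [ 0.46  0.05 -0.08] 74.7 0.667
0.11 12.525 [0.5443 0.0086 0.1099] [-0.69 -0.23  0.1 ] [-0.01  0.02  0.02] 74.4 0.663
0.116 12.975 [0.5445 0.0088 0.116 ] [-1.55  0.03 -0.32] [ 0.02 -0.01 -0.03] 74.4 0.664
up 14.9417 [0.5445 0.0088 0.221 ] [ 0.51 -0.58 -0.59] [ 0.04  0.01 -0.01] 74.4 0.668
```

View pics/s3c.png

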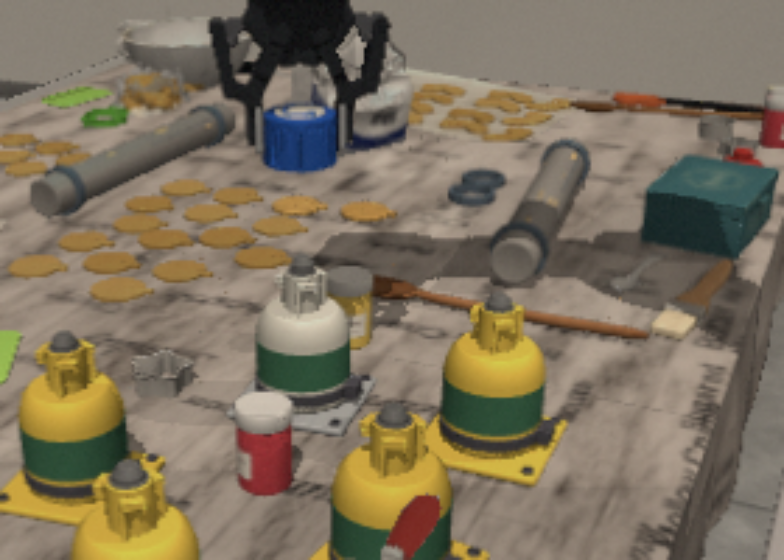

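The picture shows the cap upright in the gripper, straight above the open white bottle. The tubs and star haven't moved, so I'm handing in.

```bash
python3 -c "
from plant import *
print(close_job())"
```

```text
the job is handed in; nothing more can be done
None
```

The sanitiser bottle is open: I pressed the cap, twisted it 60° anticlockwise and lifted it off. The gripper now holds it upright and still about 10 cm above the mouth, the tubs and star were left where they stand, and I handed the job in at about 15 s.

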